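Snap the lid onto a new sharps container

ROBOT

A 6-joint arm with a two-finger parallel gripper is mounted at the origin on a cart in front of the work surface, level with it; the furniture and walls round the work are solid. World frame = base frame: x ahead of the robot, y to its left, z up, the work surface at z = 0. Lengths are in m, angles in degrees, forces in N, time in s.
With the tool pointing down it reaches from about 0.35 to 0.875 m from the base axis. Payload 4.2 kg.
Tool frame: the origin (TCP) lies midway between the tips of the shut fingers; the grasp point (between the pads) lies 19 mm behind it; z points along the fingers, y is the line along which they close (so a half turn about z gives the same grasp; the last joint's range is limited). The gripper opens to 87 mm and grips with 3 to 60 N. Pads are 19 mm wide; open, the fingers measure 117 mm over their backs; the gripper's body (75 mm by 190 mm) begins 51 mm behind the grasp point.
Start: joints at [91.192, 22.042, 0.453, 0, -68.411, -14.817], TCP at [0.147, 0.607, 0.223] pointing down, gripper open.
Joint ranges: [-179.83, 179.83], [-69.29, 118.12], [-61.27, 80.66], [-181.25, 117.63], [-171.15, -9.14], [-177.46, 177.46]. Speed limits (degrees/s): [159.86, 159.86, 180, 180, 180, 180].

INTERFACE

Orientations are given as [roll, pitch, yaw] about the fixed x, y, z axes, in that order (R = Rz(yaw) Ry(pitch) Rx(roll)).
In Python, from workcell import env gives the robot as it stands. The module is installed in compiled form; this text tells all that it offers. Calls block until the motion is done:
- env.goto(position, orientation): joint-space move of the TCP to a pose.
- env.move_straight(position, rotation=None, rate=0.15, force_limit=None): straight line of the TCP; rotation=None keeps the orientation; rate is the mean speed in m/s. With force_limit (N) it stops when the force on the tool has changed by that much, and returns True; else False.
- env.set_joints(angles): joint-space move.
- env.gripper_to(opening, grasp_force=None): opening from 0.0 (shut) to 1.0 (fully open); grasp_force is the grip in N (None keeps the last); returns when the fingers have stopped.
- env.dwell(seconds).
- env.inverse_kinematics(position, orientation): joint angles nearest the present ones, or None.
- env.read_state(): the state.
- env.grab_frame(name): name is "side" or "top"; returns a dict with "image" (420x560x3 uint8, blue, green, red), "fx", "fy", "cx", "cy" (pixels), "D" ([k1, k2, p1, p2, k3] as OpenCV has them; the pictures are not rectified), "position" and "orientation" of the camera in the world. Camera axes: x right, y up, looking along -z (the intrinsics and any distortion apply to the point x, -y, -z); pixel columns grow to the right and rows downward; lengths in m; the calibration is good to about 2 mm. A picture is of the moment at which its call begins. There is no depth.
A pose or a line that the arm cannot do raises env.Unreachable and nothing moves.
- env.close_job(): hands the job in; it is judged then, once.
Trained networks look in a picture, given as the dict that the camera call returned (one of the last four; its "shot" number tells which), for a name from the list of things; names that differ only in an ending like _2 or _b are one class to them, and where a whole thing is asked for, a point or a joint stands for the part that bears it (a point fixed in the world has none). Each returns a list of dicts, best first, with "score" (0 to 1); they miss things now and then, are a little off and sometimes report something else, mostly with a low value. They report only what shows in the picture. A call takes as long as a camera call. They do not tell look-alikes from the thing itself.
- env.search_frame(picture, thing): "xyz" ([x, y, z] in m, in world coordinates, good to about 4 mm: the middle of the surface that is visible of it).
- env.trace(picture, thing): "mask" (420x560 bool, what is visible of it).
The state is a dict: "clock": time; "joint_positions": joint angles; "qvel": joint speeds; "joint_torque": joint torques, N m; "position": TCP position; "tool_rot": TCP orientation; "force": force on the tool from outside, world axes, zero at the start; "wrist_torque": the same for the moment, N m; "opening": opening from 0.0 (shut) to 1.0 (fully open); "finger_force": force on a finger pad.
Only numpy, scipy, OpenCV 4.12 (cv2) and the standard library are available. Lean on these libraries where they do the work, as an engineer would, in place of code of your own. Each camera call takes 0.05 s, during which the arm holds its last target. There are 200 camera calls.

TASK

The red lid lies on the yellow sharps container, but its four locking tabs still stand up. With the fingertips, press the white ribbed pad of every tab down, all round the rim, until its clip snaps under the bead and all four tabs stay down flush with the lid. Only press: do not pick up the lid or the container, keep the container upright where it stands, press no harder than 50 N and leave the things round it alone.

Things in the scene. Friction and masses are not known exactly. Their poses are not given: they have to be found in the camera images.
- sharps_tub: Yellow plastic sharps container, a loose open tub 130 mm (its x) by 190 mm (its y) and 95 mm tall with rounded corners, standing on the table, 0.3 to 0.6 kg. Origin: centre of its underside; z up. A round bead, 12 mm below its rim, runs round the outside.
- sharps_lid: Stiff red lid, 147 by 207 mm, plate 4 mm thick, lying loose on the tub's rim, square with it (same axes), about 0.2 kg. Origin: centre of its underside, 95 mm above the tub's origin. In its middle a raised mouth with a white shutter, 58 (x) by 98 mm (y), reaches 16 mm above the origin. The middle of each side is a locking tab that stands up at the start.
- tab_front (a joint): Angle (rad) of the locking tab in the long side facing the robot (lid -x), 64 mm wide, hinged 36 mm from the lid's centre, reaching 37 mm outward. 0: shut, flush with the lid; 0.3 to 0.4: standing up. Pressed, its clip rides over the bead (0.27 to 0.15), then snaps under; shut it reads 0.00 to 0.07. Takes about 8 to 20 N at the pad; let go too soon, it springs up.
- pad_front (a point): Centre of the top of the white ribbed thumb pad (20 mm across the rim, 46 mm along it) on the front locking tab, 25 mm out from the tab's hinge; tilts with the tab. Shut, it is 61 mm from the lid's centre and 5.5 mm above the lid's origin (100.5 mm above the table); about 9 mm higher when the tab stands up.
- tab_back (a joint): Angle (rad) of the locking tab in the far long side (lid +x), 64 mm wide, hinged 36 mm from the lid's centre, reaching 37 mm outward. 0: shut, flush with the lid; 0.3 to 0.4: standing up. Pressed, its clip rides over the bead (0.27 to 0.15), then snaps under; shut it reads 0.00 to 0.07. Takes about 8 to 20 N at the pad; let go too soon, it springs up.
- pad_back (a point): Centre of the top of the white ribbed thumb pad (20 mm across the rim, 46 mm along it) on the back locking tab, 25 mm out from the tab's hinge; tilts with the tab. Shut, it is 61 mm from the lid's centre and 5.5 mm above the lid's origin (100.5 mm above the table); about 9 mm higher when the tab stands up.
- tab_left (a joint): Angle (rad) of the locking tab in the short side at lid +y, 64 mm wide, hinged 66 mm from the lid's centre, reaching 37 mm outward. 0: shut, flush with the lid; 0.3 to 0.4: standing up. Pressed, its clip rides over the bead (0.27 to 0.15), then snaps under; shut it reads 0.00 to 0.07. Takes about 8 to 20 N at the pad; let go too soon, it springs up.
- pad_left (a point): Centre of the top of the white ribbed thumb pad (20 mm across the rim, 46 mm along it) on the left locking tab, 25 mm out from the tab's hinge; tilts with the tab. Shut, it is 91 mm from the lid's centre and 5.5 mm above the lid's origin (100.5 mm above the table); about 9 mm higher when the tab stands up.
- tab_right (a joint): Angle (rad) of the locking tab in the short side at lid -y, 64 mm wide, hinged 66 mm from the lid's centre, reaching 37 mm outward. 0: shut, flush with the lid; 0.3 to 0.4: standing up. Pressed, its clip rides over the bead (0.27 to 0.15), then snaps under; shut it reads 0.00 to 0.07. Takes about 8 to 20 N at the pad; let go too soon, it springs up.
- pad_right (a point): Centre of the top of the white ribbed thumb pad (20 mm across the rim, 46 mm along it) on the right locking tab, 25 mm out from the tab's hinge; tilts with the tab. Shut, it is 91 mm from the lid's centre and 5.5 mm above the lid's origin (100.5 mm above the table); about 9 mm higher when the tab stands up.
- vial_teal: Glass vial, 33 mm across and 56 mm tall, teal cap, standing beside the container. A bystander. Origin: centre of its underside.
- tape: Roll of beige surgical tape lying flat, 56 mm across and 25 mm tall, beside the container. A bystander. Origin: centre of its underside.
- syringe: Large plastic syringe, 192 mm long (its own y axis), 45 mm wide and 28 mm high, lying beside the container. A bystander. Origin: centre of its underside.
- red_pen: Red pen, 145 mm long (its own y axis), 12 mm thick, lying on the robot's side of the container. A bystander. Origin: centre of its underside.
- vial_small: Small glass vial with an orange cap, 21 mm across and 40 mm tall, standing behind the container. A bystander. Origin: centre of its underside.
There are look-alikes about, which are no part of the job. Several things have the shape of the sharps_lid; the one meant has the colours described above.

How it is judged:
By the outcome, as a careful person would: the job done as asked, in the order asked, and still so for the second after the job is handed in, with the robot touching nothing.
It also fails if it takes over 42 s, if anything falls off the work surface, if the arm or the gripper's body presses on something with over 40 N, if the wrist force passes 120 N, or if a joint passes its speed limit or range.

## Working session

There is one attempt and no reset: what is moved stays moved. The work goes in short steps, each a Python script; the robot and the scene stay as the last script left them, time stands still between calls to the robot, and variables do not carry over. Pictures are saved under pics/ and viewed, at most 10 in all, crops included, and the job is handed in when it is done.

```bash
mkdir -p pics; ls; python3 - <<'E'
from workcell import env
import cv2, numpy as np
fr={}
for n in("side","top"):
    f=env.grab_frame(n); fr[n]=f; cv2.imwrite(f"pics/{n}0.png",f["image"])
    print(n,f["position"],f["orientation"],f["fx"],f["fy"],f["cx"],f["cy"],f["D"])
    for t in("sharps_lid","sharps_tub","pad_front","pad_left","vial_teal","tape","syringe","red_pen","vial_small"):
        print(t,[(np.round(d["xyz"],3).tolist(),round(d["score"],2)) for d in env.search_frame(f,t)])
print(env.read_state())
E
```

```text
pics
side [ 0.27055778 -0.5828449   0.60204428] [ 55.37433986   0.75798164 -20.69039499] 390.745922616357 390.745922616357 276.57036772456723 216.12245060076583 [0.01995769 0.         0.         0.         0.        ]
sharps_lid [([0.493, -0.07, 0.095], 0.97), ([0.551, 0.259, 0.024], 0.83), ([0.473, -0.116, 0.038], 0.59)]
sharps_tub [([0.472, -0.117, 0.036], 0.56), ([0.441, -0.086, 0.107], 0.28)]
pad_front [([0.461, 0.013, 0.109], 0.7), ([0.605, 0.295, 0.025], 0.65), ([0.44, -0.083, 0.102], 0.6)]
pad_left [([0.462, 0.014, 0.107], 0.64), ([0.582, 0.193, 0.025], 0.62)]
vial_teal [([0.588, -0.192, 0.038], 0.67)]
tape [([0.518, -0.232, 0.021], 0.73)]
syringe [([0.388, 0.139, 0.02], 0.88)]
red_pen [([0.397, -0.145, 0.006], 0.59)]
vial_small []
top [0.40072003 0.12029487 1.10001477] [  5.80668615  -1.13946891 -90.35074374] 500.1647425149013 500.1647425149013 287.68151966068604 214.50102575733868 [-0.02566294  0.          0.          0.          0.        ]
sharps_lid [([0.495, -0.047, 0.1], 0.91), ([0.556, 0.274, 0.026], 0.75), ([0.547, -0.032, 0.104], 0.73), ([0.4, -0.14, 0.005], 0.56)]
s
[... 564 characters left out ...]
039], 0.4)]
{'clock': 1.0, 'joint_positions': array([ 9.11917171e+01,  2.20409164e+01,  4.51290272e-01, -4.69417920e-04,
       -6.84119897e+01, -1.48165089e+01]), 'qvel': array([ 0.04482635,  0.06980405,  0.04788435,  0.20054933,  0.03881985,
       -0.05526244]), 'joint_torque': array([-1.20634380e-03, -3.90472305e+01,  1.87626672e+01,  4.22448412e+00,
        1.55464537e-02, -1.52629849e-05]), 'position': array([0.14719727, 0.60738072, 0.22254776]), 'tool_rot': array([ 1.79998326e+02,  8.76102554e-06, -1.36249645e+01]), 'force': array([-0.18698536, -0.3200239 , -0.03789398]), 'wrist_torque': array([ 0.02259187, -0.0068157 ,  0.00743425]), 'finger_force': 0.0, 'opening': 1.003645994314686}
```

View pics/top0.png

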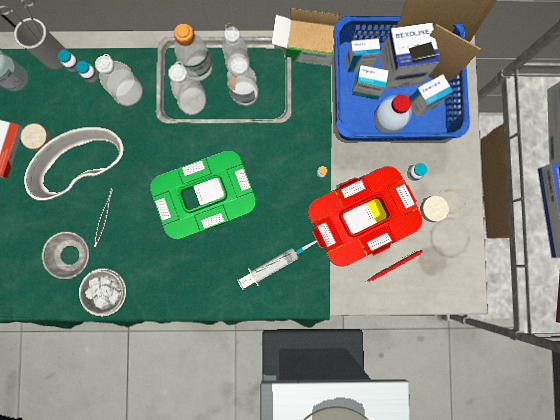

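View pics/side0.png

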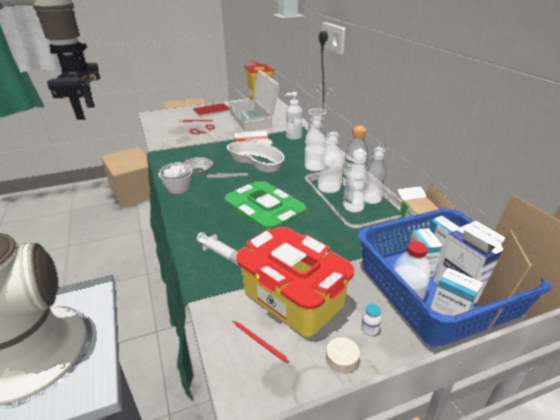

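The top view shows the red lid centred near (365,216). Its pads are at about (354,188) back, (404,196) right, (379,241) front and (323,228) left, giving a yaw of about +21°. The green lid at (205,195) is the look-alike. The side view agrees. Next I'll segment the white pads in both views, triangulate them and fit the pose.

```bash
cat > loc.py <<'E'
import cv2, numpy as np
from scipy.spatial.transform import Rotation as R
from scipy.optimize import least_squares
def cam(f):
    Rw=R.from_euler('xyz',f["orientation"],degrees=True).as_matrix()@np.diag([1,-1,-1])
    K=np.array([[f["fx"],0,f["cx"]],[0,f["fy"],f["cy"]],[0,0,1.]])
    return Rw,np.array(f["position"]),K,np.array(f["D"])
def proj(f,P):
    Rw,t,K,D=cam(f)
    return cv2.projectPoints(np.atleast_2d(P).astype(float),cv2.Rodrigues(Rw.T)[0],-Rw.T@t,K,D)[0][:,0]
def blobs(f):  # white blobs within 0.14 m of the lid
    im=f["image"].astype(int); w=((im.min(2)>170)&(im.max(2)-im.min(2)<45)).astype(np.uint8)
    n,l,s,c=cv2.connectedComponentsWithStats(w)
    return [(c[i],s[i,4]) for i in range(1,n) if s[i,4]>25]
NAMES=["front","back","left","right"]
def pads(x,y,yaw,ang,zo=0.095):
    out=[]
    for (d,h),a in zip([((-1,0),.036),((1,0),.036),((0,1),.066),((0,-1),.066)],ang):
        r=h+.025*np.cos(a)-.0035*np.sin(a); z=zo+.002+.025*np.sin(a)+.0035*np.cos(a)
        v=R.from_euler('z',yaw).as_matrix()@[d[0]*r,d[1]*r,z]
        out.append(v+[x,y,0])
    return np.array(out)
def tri(fs,uvs):
    A=[];b=[]
    for f,u in zip(fs,uvs):
        Rw,t,K,D=cam(f); n=cv2.undistortPoints(np.array([[u]],float),K,D)[0,0]
        d=Rw@[*n,1]; d/=np.linalg.norm(d); M=np.eye(3)-np.outer(d,d); A.append(M); b.append(M@t)
    return np.linalg.lstsq(np.vstack(A),np.hstack(b),rcond=None)[0]
E
python3 - <<'E'
from workcell import env
from loc import *
np.set_printoptions(precision=4,suppress=True)
fs=[env.grab_frame(n) for n in("top","side")]
g=[.497,-.05,np.radians(21)]
for it in range(2):
    P=pads(*g,[.35]*4); ms=[]
    for f in fs:
        B=blobs(f); m=[]
        for u in proj(f,P):
            k=min(B,key=lambda q:np.linalg.norm(q[0]-u)); m.append(k[0]); 
            print(u,k[0],k[1])
        ms.append(np.array(m))
    T=np.array([tri(fs,[ms[0][i],ms[1][i]]) for i in range(4)]); print(T)
    res=lambda p:np.hstack([(proj(f,pads(*p[:3],p[4:8],p[3]))-m).ravel() for f,m in zip(fs,ms)]+[(p[4:8]-.35)/.02,(p[3]-.095)*1000])
    s=least_squares(res,[*g,.095]+[.35]*4); g=s.x[:3]; print(s.x,np.degrees(g[2]),s.fun)
np.save("pose.npy",g); print(pads(*g,[0]*4))
E
```

```text
[373.7401 243.5733] [378.5714 241.1958] 189
[351.7768 189.4736] [352.4792 188.8281] 192
[321.76   232.4028] [326.0351 233.9766] 171
[403.1848 200.5541] [404.803  195.9951] 203
[269.3275 269.7207] [272.6231 273.1846] 130
[313.1014 243.0869] [313.0503 243.8324] 179
[262.7771 235.4106] [261.0179 238.6726] 168
[326.0896 279.4979] [330.1216 280.0203] 148
[[ 0.4464 -0.0807  0.1076]
 [ 0.5519 -0.0303  0.108 ]
 [ 0.4605  0.0243  0.1079]
 [ 0.5366 -0.1357  0.108 ]]
[ 0.4987 -0.0558  0.4439  0.0947  0.3491  0.349   0.3488  0.3489] 25.43594714946866 [ 0.0453  0.6065  0.0695  0.6969 -0.0242  0.7132 -0.2639  0.6344  0.3211
 -0.3718  0.3598 -0.1352  1.0005 -0.2968  0.7454 -0.3965 -0.0467 -0.0483
 -0.0601 -0.0559 -0.3367]
[378.6503 241.7888] [378.5714 241.1958] 189
[352.5778 189.5032] [352.4792 188.8281] 192
[326.0349 234.6755] [326.0351 233.9766] 171
[404.5785 196.6077] [404.803  195.9951] 203
[272.9448 272.6655] [272.6231 273.1846] 130
[313.4136 243.5604] [313.0503 243.8324] 179
[262.0171 238.2389] [261.0179 238.6726] 168
[330.8742 279.4728] [330.1216 280.0203] 148
[[ 0.4464 -0.0807  0.1076]
 [ 0.5519 -0.0303  0.108 ]
 [ 0.4605  0.0243  0.1079]
 [ 0.5366 -0.1357  0.108 ]]
[ 0.4987 -0.0558  0.4439  0.0947  0.3491  0.349   0.3488  0.3489] 25.43594714419715 [ 0.0453  0.6065  0.0695  0.6969 -0.0242  0.7132 -0.2639  0.6344  0.3211
 -0.3718  0.3598 -0.1352  1.0005 -0.2968  0.7454 -0.3965 -0.0467 -0.0483
 -0.0601 -0.0559 -0.3367]
[[ 0.4436 -0.082   0.1005]
 [ 0.5538 -0.0296  0.1005]
 [ 0.4596  0.0264  0.1005]
 [ 0.5378 -0.1379  0.1005]]
```

```bash
cat > press.py <<'E'
from workcell import env
from loc import *
np.set_printoptions(precision=4,suppress=True)
def press(name,zt=0.0975,lim=30):
    g=np.load("pose.npy"); p=pads(*g,[0]*4)[NAMES.index(name)]
    yaw=np.degrees(g[2])-(90 if name in("left","right") else 0)
    env.goto([p[0],p[1],.15],[180,0,yaw])
    env.move_straight([p[0],p[1],.122],rate=.1)
    f0=env.read_state()["force"]
    hit=False
    for z in np.arange(.112,zt-1e-6,-.0025).tolist()+[zt]:
        hit=env.move_straight([p[0],p[1],z],rate=.03,force_limit=lim)
        s=env.read_state(); print(name,round(z,4),hit,s["position"],s["force"]-f0)
        if hit or (s["force"]-f0)[2]>lim: break
    env.move_straight([p[0],p[1],.14],rate=.1)
    print("t",env.read_state()["clock"])
E
python3 - <<'E'
from press import *
env.gripper_to(0.0)
press("left")
E
```

```text
left 0.112 False [0.4596 0.0264 0.1119] [-0.6792 -0.8143  0.1072]
left 0.1095 False [0.46   0.0266 0.1097] [-0.1927  0.217   0.5952]
left 0.107 False [0.4599 0.027  0.1074] [-1.9948  2.8827  4.169 ]
left 0.1045 False [0.4599 0.0267 0.1047] [-0.2102  1.5855  3.2825]
left 0.102 False [0.4594 0.0261 0.1016] [ 0.2272 -0.3476  1.5655]
left 0.0995 False [0.4596 0.0261 0.1008] [-4.7497 -0.0419 14.0131]
left 0.0975 False [0.4597 0.0261 0.1007] [-8.3721  0.9538 25.9407]
t 7.975
```

```bash
python3 - <<'E'
from press import *
press("right"); press("back")
press("front")
p=env.read_state()["position"]
env.move_straight([p[0]-.0,p[1],.2],rate=.2)
env.goto([.35,.3,.25],env.read_state()["tool_rot"])
ms=[]
fs=[env.grab_frame(n) for n in("top","side")]
g=np.load("pose.npy")
for ang in (0,.35):
    print(ang,[ (proj(f,pads(*g,[ang]*4))).round(1).tolist() for f in fs])
P=pads(*g,[0]*4)
ms=[[min(blobs(f),key=lambda q:np.linalg.norm(q[0]-u))[0] for u in proj(f,P)] for f in fs]
print(np.array([tri(fs,[ms[0][i],ms[1][i]]) for i in range(4)]))
a=fs[0]["image"][140:290,270:470]; b=fs[1]["image"][210:360,200:400]
cv2.imwrite("pics/after.png",cv2.resize(np.hstack([a,b]),None,fx=2,fy=2,interpolation=cv2.INTER_CUBIC))
print(env.read_state()["clock"])
E
```

```text
right 0.112 False [ 0.5377 -0.138   0.1119] [0.2781 0.0913 0.8096]
right 0.1095 False [ 0.5385 -0.1382  0.11  ] [ 0.0177 -1.6017  2.4204]
right 0.107 False [ 0.5388 -0.1388  0.1083] [-1.5052 -3.1814  5.4677]
right 0.1045 False [ 0.5392 -0.1394  0.1063] [ 0.0278 -5.2297  7.3414]
right 0.102 False [ 0.5373 -0.1379  0.1017] [-0.9011  0.4694  0.1759]
right 0.0995 False [ 0.5375 -0.1379  0.1009] [-2.4398  0.3029 11.1035]
right 0.0975 False [ 0.5376 -0.138   0.1008] [-6.7685  3.0042 19.6678]
t 11.725
back 0.112 False [ 0.5538 -0.0296  0.1119] [ 0.6545  0.0679 -0.1568]
back 0.1095 False [ 0.5542 -0.0295  0.1097] [0.7348 0.6651 0.261 ]
back 0.107 False [ 0.5549 -0.0293  0.1077] [2.391  1.6471 3.3148]
back 0.1045 False [ 0.5553 -0.0291  0.1053] [3.2057 2.0547 4.1629]
back 0.102 False [ 0.5522 -0.0299  0.101 ] [0.5621 1.1326 0.2463]
back 0.0995 False [ 0.5524 -0.0299  0.1008] [-3.6804  4.4408 13.1976]
back 0.0975 False [ 0.5535 -0.0294  0.1008] [-6.8258  4.4114 19.388 ]
t 15.9583
front 0.112 False [ 0.4436 -0.082   0.112 ] [ 1.3468 -0.6465 -0.0336]
front 0.1095 False [ 0.4439 -0.082   0.1097] [1.4664 0.2836 0.8027]
front 0.107 False [ 0.4433 -0.0823  0.1072] [ 0.5125 -1.8436  4.2093]
front 0.1045 False [ 0.4432 -0.082   0.1043] [-0.8039 -0.106   1.3184]
front 0.102 False [ 0.4439 -0.0817  0.1017] [ 0.1655 -0.169   0.4562]
front 0.0995 False [ 0.4442 -0.0818  0.1009] [-2.3878  2.6806 10.8825]
front 0.0975 False [ 0.4443 -0.0818  0.1007] [-7.2887  3.2387 24.5979]
t 19.5083
0 [[[378.4, 243.2], [351.4, 188.9], [324.4, 235.5], [404.7, 196.6]], [[272.0, 276.8], [314.1, 246.2], [261.2, 240.9], [331.8, 283.6]]]
0.35 [[[378.7, 241.8], [352.6, 189.5], [326.0, 234.7], [404.6, 196.6]], [[272.9, 272.7], [313.4, 243.6], [262.0, 238.2], [330.9, 279.5]]]
[[ 0.4441 -0.0825  0.1001]
 [ 0.5543 -0.0297  0.1008]
 [ 0.4596  0.0257  0.1012]
 [ 0.5378 -0.1386  0.101 ]]
21.525
```

View pics/after.png

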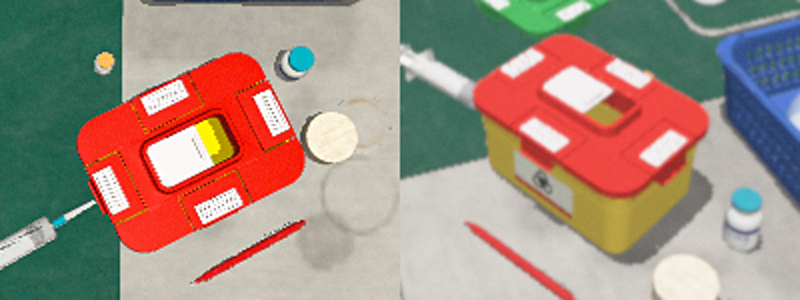

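All four pads now triangulate at 100–101 mm, at their shut positions. The crop shows them flush, at about (110,190), (165,97), (270,110) and (218,204), and the neighbouring things have not moved.

```bash
python3 -c "
from workcell import env
print(env.close_job())"
```

```text
the job is handed in; nothing more can be done
None
```

All four locking tabs are snapped shut and flush with the lid; the highest press force I read was about 26 N, nothing around the container moved, and the job was handed in with the clock at about 21.5 s of the 42 s allowed.

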